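# Unlock the drop safe and post the takings tin

### The arm

A 6-joint arm with a two-finger parallel gripper is mounted at the origin on the work surface. World frame = base frame: x ahead of the robot, y to its left, z up, the work surface at z = 0. Lengths are in m, angles in rad, forces in N, time in s.
With the tool pointing down it reaches from about 0.375 to 0.975 m from the base axis. Payload 3.8 kg.
Tool frame: the origin (TCP) lies on the centre line of the jaws, within the pads' length; the fingertips stand 17 mm ahead of it and the grasp point (between the pads) lies 2 mm behind it (bot.tip_extent is the distance from the TCP to the fingertips, in m); z points along the fingers, y is the line along which they close (so a half turn about z gives the same grasp; the last joint's range is limited). The gripper opens to 85 mm and grips with 20 to 120 N. Pads are 22 mm wide; open, the fingers measure 114 mm over their backs; the gripper's body (76 mm by 85 mm) begins 54 mm behind the grasp point. The pads swing forward as they close: fully open they stand 13 mm farther back than shut.
Start: joints at [1.305, 0.264, 1.604, -0, 1.274, -0.037], TCP at [0.153, 0.657, 0.248] pointing down, gripper open.
Joint ranges: [-2.63, 2.63], [-0.94, 2.18], [0.31, 2.57], [-1.31, 4.45], [0, 2.66], [-2.55, 2.55]. Speed limits (rad/s): [2.57, 2.57, 3.14, 3.14, 3.14, 3.14].

### API

Orientations are given as a rotation vector (axis times angle).
In Python, from workcell import readout, read_camera, finish_job, bot gives the robot as it stands.
- The arm moves only by the tool jog_arm, never from a script. Its argument "deltas" is one flat list of numbers, 7 for each row, row after row: the shift along the tool's x, y, z in m, then the turn, a rotation vector about the tool's x, y, z in degrees, then the gripper command: -1 is shut, 1 is fully open, values between are in proportion. A call has 1 to 8 rows; each row is the pose to reach, as a shift and turn from the pose commanded when the call began, along the tool's axes at that moment; what a row does not reach only later rows make up. A row lasts 1/10 s, in which the tool goes at most 50 mm and 8.59 degrees, less where a joint would pass 70% of its speed; a pose out of reach is approached as far as the arm can. A call with a gripper value outside its range is refused whole. The fingers move at their own pace and stop on an object; "squeeze" is the grip in N (left out, the last holds). Time passes only in rows, so rows that repeat a pose let the fingers close. It gives the time, the measured TCP pose, the force, the opening and the grip force at its end, in the units of the state.
- readout.read_state(): the state, without advancing time (a new reading comes with each control period).
- read_camera(name): name is "scene" or "top" or "wrist"; returns a dict with "color" (420x560x3 uint8, blue, green, red), "fx", "fy", "cx", "cy" (pixels), "dist" ([k1, k2, p1, p2, k3] as OpenCV has them; the pictures are not rectified), "origin" and "attitude" of the camera in the world. Camera axes: x right, y down, z forward; pixel columns grow to the right and rows downward; lengths in m; the calibration is good to about 2 mm. A picture is of the moment at which its call begins. There is no depth.
- finish_job(): hands the job in; it is judged then, once.
The state is a dict: "time": time; "q": joint angles; "joint_vel": joint speeds; "joint_torque": joint torques, N m; "tool_pos": TCP position; "tcp_rot": TCP orientation; "wrist_force": force on the tool from outside, world axes, zero at the start; "torque": the same for the moment, N m; "width": opening from 0.0 (shut) to 1.0 (fully open); "grip_force": force on a finger pad.
Only numpy, scipy, OpenCV 4.12 (cv2) and the standard library are available. Lean on these libraries where they do the work, as an engineer would, in place of code of your own. Each camera call takes 0.05 s, during which the arm holds its last target. There are 200 camera calls.

### The job

Take the key from its wooden stand, push it fully home in the lock on top of the grey drop safe (feel for the hidden keyway until it drops in and the collar sits on the deck), then turn it clockwise to its stop to free the posting flap and leave it there, home and turned. Then push the takings tin down through the sprung flap so that it falls inside the safe and the flap closes again. Leave the mug, the mouse and the stapler where they are.

Things in the scene. Friction and masses are not known exactly. Their poses are not given: they have to be found in the camera images.
- safe: Fixed grey steel box 190 (its x) x 230 (its y) x 190 mm high with a bare 12 mm steel deck on top; origin at the centre of its underside, z up. On the deck are the lock (at y -60 mm) and the posting mouth (y +45 mm). Hollow inside. A hidden cam on the lock's cylinder bars the flap from below until the key has been turned clockwise nearly to its stop.
- lock (a point): Centre of the keyhole, level with the deck's upper face (190 mm above the desk): a round hole of 28.4 mm diameter with a 3 mm chamfer, straight through the 12 mm deck. Below it is the lock's turning cylinder. With the key in, it turns clockwise (seen from above) against 0.12 N m of friction to a hard stop with the keyway 1.4 rad clockwise of the safe's y axis; past 1.15 rad the flap is free.
- keyway (a point): Centre of the cylinder's flat face, 12 mm below the deck's face; its frame is the safe's. Across it is the keyway, a slot 29 x 9 mm, 16 mm deep, slightly chamfered. Its start angle is unknown: seen from above its long direction is turned clockwise by 0 to 0.5 rad from the safe's y axis. Friction keeps the cylinder still under a light rub.
- mouth (a point): Centre of the posting mouth, level with the deck's upper face: a rectangular opening 46 mm (safe's x) x 80 mm (safe's y). A steel flap closes it from below, its upper face 13 mm below the deck's face, hinged along the +x side of the mouth, swinging down into the safe.
- flap (a joint): Angle of the posting flap in rad: 0 shut, grows to 1.5 hanging open. A light spring shuts it (0.042 N m shut, 0.06 N m open): pressing the tin on it takes about 4 to 6 N, about the tin's weight or a little more. While locked it cannot be pushed in.
- key: Double-bitted key, 82 mm, 80 g, upright. Origin at the centre of the tip's end, z up to the head. From the tip: flat bit 26 (its x) x 6 (y) x 12 mm high, shank 6 mm, collar 38 mm across at 26-30 mm, black head 44 (x) x 12 (y) mm at 38-82 mm, gripped across the 12 mm. Same after a half turn. Home, the collar sits on the deck, tip 26 mm below its face; with the keyway missed, 12 mm below.
- key_stand: Fixed dark wooden block 70 x 70 x 32 mm, origin at the centre of its underside. The key stands in a slot 30 (x) x 10 (y) mm, 30 mm deep, at its centre, its collar on the block's top (key tip 6 mm above the desk); lift it straight up by 30 mm.
- tin: Bare metal takings tin, 30 (its x) x 60 (its y) x 95 mm tall, 0.25 to 0.45 kg, upright on the desk, origin at the centre of its underside; it and the key stand may be on either side of the safe. Gripped across the 30 mm near its top it passes the mouth with its axes along the safe's. Let go when about 50 mm or more is through the flap, it falls to the safe's floor.
- tin_center (a point): Middle of the tin, 47.5 mm above its underside.
- mug: White mug, 90 mm high, 80 mm across, with a handle; bystander. Origin at the centre of its underside.
- mouse: Black round computer mouse, 62 mm across, 34 mm high; bystander. Origin at the centre of its underside.
- stapler: Stapler, 140 x 36 x 60 mm, black and grey; bystander. Origin at the centre of its underside.

How it is judged:
On the way, in this order (a step that is already met when the one before it is completed fails the run):
1. the key is fully home in the lock, not yet turned (z of key in the frame of lock below -0.0235 m and horizontal distance between key and lock below 0.005 m and angle between the x axis of key and the x axis of safe, either way round above 0.5 rad), for 0.1 s.
2. the key, still home, is turned clockwise until the cam has freed the flap (z of key in the frame of lock below -0.0235 m and horizontal distance between key and lock below 0.005 m and angle between the x axis of key and the x axis of safe, either way round below 0.42 rad), for 0.2 s.
3. the tin pushes the flap open (value of joint flap above 0.6 rad and horizontal distance between tin_center and mouth below 0.035 m and z of tin in the frame of mouth below -0.02 m), for 0.05 s.
At the end, for the whole second after the job is handed in: Tin at rest inside the safe (its middle under 100 mm above the safe's underside), flap shut (below 0.15 rad), key left in the lock (tip at least 21.5 mm below the deck's face, within 6 mm of the axis) and turned (its wide direction within 0.45 rad of the safe's x axis) (z of tin_center in the frame of safe between 0 and 0.1 m and x of tin_center in the frame of safe between -0.09 and 0.09 m and y of tin_center in the frame of safe between -0.11 and 0.11 m and linear speed of tin below 0.05 m/s and value of joint flap below 0.15 rad and z of key in the frame of lock below -0.0215 m and horizontal distance between key and lock below 0.006 m and angle between the x axis of key and the x axis of safe, either way round below 0.45 rad); the robot touches nothing.
It fails at once if the mug, the mouse or the stapler is pushed more than 30 mm (distance of any of mug, mouse, stapler from where it was at the start of the episode above 0.03 m).
It also fails if it takes over 72 s, if anything falls off the work surface, if the arm or the gripper's body presses on something with over 40 N, if the wrist force passes 120 N, or if a joint passes its speed limit or range.

## Working session

There is one attempt and no reset: what is moved stays moved. The work goes in short steps, Python scripts to look and compute and a tool call to move; the robot and the scene stay as the last step left them, time stands still between calls to the robot, and variables do not carry over. Pictures are saved under pics/ and viewed, at most 10 in all, crops included, and the job is handed in when it is done.

Besides the shell and the picture viewer there is one more tool, called after "Request:" as name(argument=value, ...) on one line, values as JSON. jog_arm: Moves the arm, as the interface text tells. Its arguments: {"type":"object","properties":{"deltas":{"type":"array"},"squeeze":{"type":"number"}},"required":["deltas"]}

```bash
mkdir -p pics; ls; python3 - <<'E'
from workcell import readout, read_camera, bot
import cv2,numpy as np
s=readout.read_state();print(s['time'],s['tool_pos'],s['tcp_rot'],s['wrist_force'],s['width'])
ims=[]
for n in("scene","top"):
    c=read_camera(n);print(n,{k:np.round(v,4).tolist() if not isinstance(v,(int,float)) else v for k,v in c.items() if k!='color'})
    cv2.imwrite(f'pics/{n}0.png',c['color']);
E
```

```text
pics
0.0 [0.15289286 0.65673502 0.24693171] [-0.35850129 -3.12073484  0.0035273 ] [-0.2714614  -0.36789738  0.24391138] 0.9989198857658984
scene {'fx': 543.6484645451709, 'fy': 543.6484645451709, 'cx': 286.3030028834023, 'cy': 206.10042293715807, 'dist': [-0.1326, 0.0, 0.0, 0.0, 0.0], 'origin': [1.336, -0.9491, 1.1006], 'attitude': [-2.1123, -0.79, 0.3818]}
top {'fx': 418.98800104310686, 'fy': 418.98800104310686, 'cx': 286.0787239448107, 'cy': 206.48736399246215, 'dist': [-0.0539, 0.0, 0.0, 0.0, 0.0], 'origin': [0.3105, 0.0059, 1.181], 'attitude': [-2.0944, 2.123, -0.2403]}
```

View pics/top0.png

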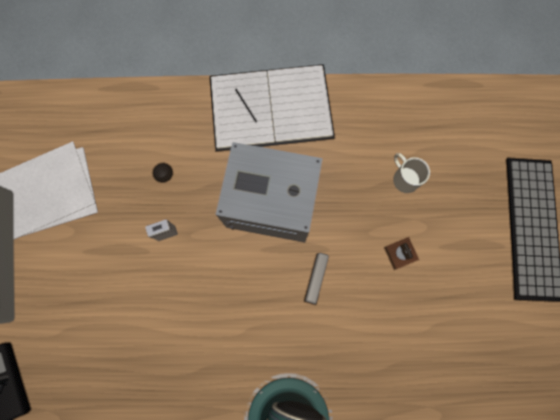

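View pics/scene0.png

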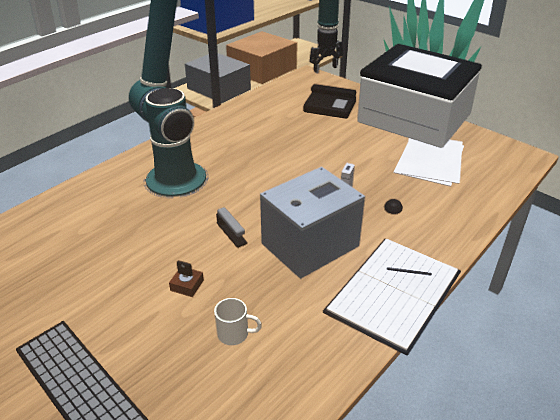

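The top view shows the safe (lock about (294,190), mouth about (251,183)), the key stand at (402,252), the tin at (158,229), the mug at (412,172), the mouse at (163,172) and the stapler at (317,278). The scene view agrees: the key stand is at (186,278), and the tin is behind the safe at (348,172).

```bash
cat > h.py <<'E'
import cv2,numpy as np
from scipy.spatial.transform import Rotation as R
from workcell import readout, read_camera, finish_job, bot
def cast(c,px,z):
    K=np.array([[c['fx'],0,c['cx']],[0,c['fy'],c['cy']],[0,0,1]])
    p=cv2.undistortPoints(np.float64(px).reshape(-1,1,2),K,np.array(c['dist'])).reshape(-1,2)
    d=np.c_[p,np.ones(len(p))]@R.from_rotvec(c['attitude']).as_matrix().T
    o=np.array(c['origin']);return o+d*((z-o[2])/d[:,2])[:,None]
def proj(c,P):
    K=np.array([[c['fx'],0,c['cx']],[0,c['fy'],c['cy']],[0,0,1]])
    r=R.from_rotvec(c['attitude']).inv();return cv2.projectPoints(np.float64(P).reshape(-1,3),r.as_rotvec(),-r.apply(c['origin']),K,np.array(c['dist']))[0].reshape(-1,2)
def blobs(m,box,z,c,amin=10):
    x0,y0,x1,y1=box;k=np.zeros_like(m);k[y0:y1,x0:x1]=m[y0:y1,x0:x1]
    for q in cv2.findContours(k,cv2.RETR_EXTERNAL,cv2.CHAIN_APPROX_NONE)[0]:
        if cv2.contourArea(q)<amin: continue
        r=cv2.minAreaRect(q);w=cast(c,cv2.boxPoints(r),z)
        e=w[1]-w[0];f=w[2]-w[1]
        print('px',np.round(r[0],1),'ctr',np.round(w.mean(0)[:2],4),'sides',np.round([np.linalg.norm(e),np.linalg.norm(f)],4),'yaw',np.round([np.degrees(np.arctan2(e[1],e[0])),np.degrees(np.arctan2(f[1],f[0]))],1))
E
python3 - <<'E'
from h import *
c=read_camera('top');g=cv2.cvtColor(c['color'],6)
hs=cv2.cvtColor(c['color'],40)
for nm,p in dict(deck=(270,170),side=(262,230),tintop=(155,230),wood=(450,250),stand=(392,255)).items(): print(nm,c['color'][p[1],p[0]],hs[p[1],p[0]])
dark=((g<75)*255).astype(np.uint8)
print('mouth');blobs(dark,(232,168,272,198),.19,c)
print('lock');blobs(dark,(285,182,303,198),.19,c)
dk=cv2.inRange(hs,(90,0,95),(130,120,255)) if 0 else (((hs[...,1]<80)&(g>85))*255).astype(np.uint8)
print('deck');blobs(dk,(210,135,330,245),.19,c,500)
print('stand');blobs(((g<85)*255).astype(np.uint8),(380,230,425,275),.032,c)
print('tintop');blobs(dk,(140,215,180,243),.095,c)
print('mouse');blobs(dark,(148,158,178,188),.0,c)
print('mug',cast(c,[(412,172),(400,160)],.05));print('stapler',cast(c,[(323,254),(312,302)],.03))
for n,b,f in(('stand',(372,225,432,280),6),('tin',(135,205,185,245),6)):
    x0,y0,x1,y1=b;cv2.imwrite(f'pics/{n}.png',cv2.resize(c['color'][y0:y1,x0:x1],None,fx=f,fy=f))
a=cv2.imread('pics/stand.png');b=cv2.imread('pics/tin.png');b=cv2.resize(b,(400,330));cv2.imwrite('pics/both.png',np.hstack([a,b]))
E
```

```text
deck [137 134 132] [108   9 137]
side [56 61 65] [17 35 65]
tintop [115 111 112] [128   9 115]
wood [ 92 125 159] [ 15 107 159]
stand [39 54 83] [ 10 135  83]
mouth
px [251.  182.6] ctr [0.5927 0.0822] sides [0.0382 0.0709] yaw [  -9.3 -101.4]
lock
px [293.4 190.3] ctr [ 0.5719 -0.0217] sides [0.0188 0.0179] yaw [ -63.4 -155.3]
deck
px [271.5 183.5] ctr [0.5932 0.0317] sides [0.2905 0.2477] yaw [-90.7 177.9]
stand
px [400.7 252.9] ctr [ 0.4317 -0.3193] sides [0.076  0.0662] yaw [ -68.2 -160.6]
tintop
px [157.3 227.9] ctr [0.4994 0.336 ] sides [0.0647 0.0354] yaw [ -70.7 -158.5]
mouse
px [162.5 172.5] ctr [0.6815 0.3583] sides [0.0568 0.0586] yaw [ -90.9 -177.3]
mug [[ 0.65843965 -0.3632833   0.05      ]
 [ 0.69453099 -0.33160779  0.05      ]]
stapler [[ 0.43206209 -0.10428376  0.03      ]
 [ 0.30336806 -0.07058421  0.03      ]]
```

View pics/both.png

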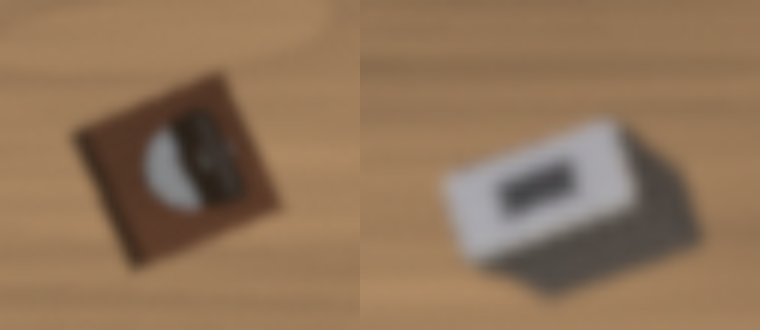

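The crop shows the key head's long axis running down-right, so the key's x is at a yaw of about 21°. The tin's long side is at about -69°. Safe yaw is about -11.4° from the lock-to-mouth line. I'll head for a point above the key stand.

```bash
cat >> h.py <<'E'
def Rt(yaw):
    a=np.radians(yaw);x=[np.cos(a),np.sin(a),0];z=[0,0,-1];return R.from_matrix(np.c_[x,np.cross(z,x),z])
def delta(p0,r0,p1,yaw):
    d=r0.inv().apply(np.array(p1)-p0);t=(r0.inv()*Rt(yaw)).as_rotvec(degrees=True);print('move',np.round(d,4),np.round(t,2))
def here():
    s=readout.read_state();r=R.from_rotvec(s['tcp_rot']);x=r.as_matrix()[:,0]
    print('t',round(s['time'],2),np.round(s['tool_pos'],4),'yaw',round(np.degrees(np.arctan2(x[1],x[0])),2),'F',np.round(s['wrist_force'],1),'M',np.round(s['torque'],2),'w',round(s['width'],3),'g',round(s['grip_force'],1));return np.array(s['tool_pos']),r
def go(p1,yaw): p,r=here();delta(p,r,p1,yaw)
E
python3 - <<'E'
from h import *
p,r=here()
for q,y in(((.40,.35,.31),115),((.48,-.02,.32),65),((.42,-.31,.24),21)):
    delta(p,r,q,y);p,r=np.array(q),Rt(y)
E
```

```text
t 0.15 [0.153  0.6569 0.2472] yaw 166.89 F [-1.   0.6  0.2] M [-0.05 -0.02 -0.01] w 0.999 g 0.0
move [-0.3102 -0.243  -0.0624] [-1.000e-01  4.000e-02  5.189e+01]
move [-0.3691 -0.0839 -0.01  ] [ 0.  0. 50.]
move [-0.2882  0.0682  0.08  ] [ 0.  0. 44.]
```

Request:
jog_arm(deltas=[-0.31, -0.243, -0.062, -0.1, 0.04, 51.9, 1, -0.31, -0.243, -0.062, -0.1, 0.04, 51.9, 1, -0.31, -0.243, -0.062, -0.1, 0.04, 51.9, 1, -0.31, -0.243, -0.062, -0.1, 0.04, 51.9, 1, -0.31, -0.243, -0.062, -0.1, 0.04, 51.9, 1, -0.31, -0.243, -0.062, -0.1, 0.04, 51.9, 1, -0.31, -0.243, -0.062, -0.1, 0.04, 51.9, 1, -0.31, -0.243, -0.062, -0.1, 0.04, 51.9, 1])

```text
time: 0.95
tool_pos: [0.4007, 0.3485, 0.3105]
tcp_rot: [-1.688, -2.649, -0.003]
wrist_force: [0.4, 0.2, -0.1]
width: 0.999
grip_force: 0.0
```

Request:
jog_arm(deltas=[-0.369, -0.084, -0.01, 0, 0, 50, 1, -0.369, -0.084, -0.01, 0, 0, 50, 1, -0.369, -0.084, -0.01, 0, 0, 50, 1, -0.369, -0.084, -0.01, 0, 0, 50, 1, -0.369, -0.084, -0.01, 0, 0, 50, 1, -0.369, -0.084, -0.01, 0, 0, 50, 1, -0.369, -0.084, -0.01, 0, 0, 50, 1, -0.369, -0.084, -0.01, 0, 0, 50, 1])

```text
time: 1.75
tool_pos: [0.4797, -0.0228, 0.3197]
tcp_rot: [-2.652, -1.684, -0.002]
wrist_force: [-0.5, 0.7, 0.4]
width: 0.998
grip_force: 0.0
```

Request:
jog_arm(deltas=[-0.288, 0.068, 0.08, 0, 0, 44, 1, -0.288, 0.068, 0.08, 0, 0, 44, 1, -0.288, 0.068, 0.08, 0, 0, 44, 1, -0.288, 0.068, 0.08, 0, 0, 44, 1, -0.288, 0.068, 0.08, 0, 0, 44, 1, -0.288, 0.068, 0.08, 0, 0, 44, 1, -0.288, 0.068, 0.08, 0, 0, 44, 1, -0.288, 0.068, 0.08, 0, 0, 44, 1])

```text
time: 2.55
tool_pos: [0.4185, -0.3099, 0.2381]
tcp_rot: [-3.086, -0.567, 0.001]
wrist_force: [0.1, 0.9, 0.4]
width: 0.999
grip_force: 0.0
```

```bash
python3 - <<'E'
from h import *
here();c=read_camera('wrist');print({k:np.round(v,4).tolist() for k,v in c.items() if k!='color'})
cv2.imwrite('pics/w1.png',c['color'])
E
```

```text
t 2.55 [ 0.4185 -0.3099  0.2381] yaw 20.82 F [0.1 0.9 0.4] M [-0.02 -0.01  0.02] w 0.999 g 0.0
{'fx': 314.24, 'fy': 314.24, 'cx': 283.5029, 'cy': 211.1651, 'dist': [0.0087, 0.0, 0.0, 0.0, 0.0], 'origin': [0.4821, -0.2852, 0.3632], 'attitude': [2.3964, -1.6528, -0.2309]}
```

View pics/w1.png

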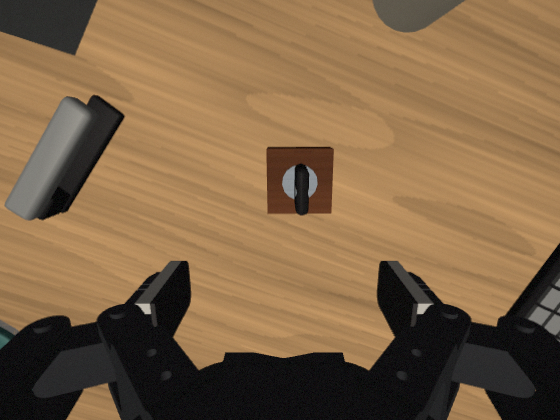

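The wrist view shows the stand square at (267-333, 147-213) and the key head's top at about (302,188), with its long direction vertical in the image. I'll measure it.

```bash
python3 - <<'E'
from h import *
c=read_camera('wrist');g=cv2.cvtColor(c['color'],6);hs=cv2.cvtColor(c['color'],40)
m=((g<95)*255).astype(np.uint8);print('stand');blobs(m,(240,125,360,235),.032,c,200)
b=c['color'].astype(int);m=((g<40)*255).astype(np.uint8);print('head');blobs(m,(280,150,325,225),.088,c)
mc=((hs[...,1]<60)&(g>90)).astype(np.uint8)*255;print('collar');blobs(mc,(275,155,330,210),.036,c)
go((.4317,-.3193,.13),21)
E
```

```text
stand
px [300. 182.] ctr [ 0.4315 -0.3212] sides [0.0685 0.0736] yaw [ -69.1 -156.7]
head
px [301.5 190. ] ctr [ 0.4343 -0.3188] sides [0.0114 0.0456] yaw [ -69.1 -157.9]
collar
px [312.6 181.7] ctr [ 0.438  -0.3328] sides [0.0097 0.0322] yaw [ -65.2 -153.6]
px [288.7 182.8] ctr [ 0.4278 -0.3097] sides [0.0343 0.0122] yaw [ 19.  -70.9]
t 2.65 [ 0.4197 -0.3083  0.2392] yaw 21.0 F [ 0.6 -0.1 -0.3] M [-0.   -0.04 -0.01] w 1.003 g 0.0
move [0.0071 0.0148 0.1092] [-0.13 -0.08 -0.  ]
```

```bash
python3 -c "
from h import *
go((.4325,-.3203,.064),21.3)"
```

```text
t 2.65 [ 0.4197 -0.3083  0.2392] yaw 21.0 F [ 0.6 -0.1 -0.3] M [-0.   -0.04 -0.01] w 1.003 g 0.0
move [0.0074 0.0162 0.1752] [-0.13 -0.08 -0.3 ]
```

Request:
jog_arm(deltas=[0.0075, 0.016, 0.05, -0.13, -0.08, -0.3, 0.2, 0.0075, 0.016, 0.1, -0.13, -0.08, -0.3, 0, 0.0075, 0.016, 0.14, -0.13, -0.08, -0.3, 0, 0.0075, 0.016, 0.165, -0.13, -0.08, -0.3, 0, 0.0075, 0.016, 0.175, -0.13, -0.08, -0.3, 0, 0.0075, 0.016, 0.175, -0.13, -0.08, -0.3, -1, 0.0075, 0.016, 0.175, -0.13, -0.08, -0.3, -1, 0.0075, 0.016, 0.175, -0.13, -0.08, -0.3, -1], squeeze=50)

```text
time: 3.45
tool_pos: [0.4342, -0.322, 0.0666]
tcp_rot: [3.083, 0.581, 0.004]
wrist_force: [-1.1, -0.0, -0.5]
width: 0.137
grip_force: 50.4
```

Request:
jog_arm(deltas=[0, 0, 0, 0, 0, 0, -1, 0, 0, 0, 0, 0, 0, -1, 0, 0, 0, 0, 0, 0, -1, 0, 0, 0, 0, 0, 0, -1])

```text
time: 3.85
tool_pos: [0.4339, -0.322, 0.0663]
tcp_rot: [3.084, 0.579, 0.004]
wrist_force: [0.4, 0.6, 6.9]
width: 0.135
grip_force: 51.5
```

```bash
python3 -c "
from h import *
here()"
```

```text
t 3.85 [ 0.4339 -0.322   0.0663] yaw 21.26 F [0.4 0.6 6.9] M [ 0.36 -0.04 -0.01] w 0.135 g 51.5
```

Gripped. I'll lift straight up, then stop short of the lock for a close look.

```bash
python3 -c "
from h import *
p,r=here();p=p-[0,0,.0023]+[0,0,.227]
delta(p,r,(.5325,-.103,.29),64)"
```

```text
t 3.85 [ 0.4339 -0.322   0.0663] yaw 21.26 F [0.4 0.6 6.9] M [ 0.36 -0.04 -0.01] w 0.135 g 51.5
move [ 0.1714 -0.1684  0.0007] [ 2.500e-01 -3.000e-02 -4.274e+01]
```

Request:
jog_arm(deltas=[0, 0, -0.025, 0, 0, 0, -1, 0, 0, -0.05, 0, 0, 0, -1, 0, 0, -0.1, 0, 0, 0, -1, 0, 0, -0.15, 0, 0, 0, -1, 0, 0, -0.19, 0, 0, 0, -1, 0, 0, -0.227, 0, 0, 0, -1, 0, 0, -0.227, 0, 0, 0, -1])

```text
time: 4.55
tool_pos: [0.4349, -0.3232, 0.2989]
tcp_rot: [3.077, 0.578, 0.013]
wrist_force: [0.7, -1.4, -0.9]
width: 0.134
grip_force: 50.8
```

Request:
jog_arm(deltas=[0.17, -0.168, 0.005, 0.2, 0, -42.7, -1, 0.17, -0.168, 0.005, 0.2, 0, -42.7, -1, 0.17, -0.168, 0.005, 0.2, 0, -42.7, -1, 0.17, -0.168, 0.005, 0.2, 0, -42.7, -1, 0.17, -0.168, 0.005, 0.2, 0, -42.7, -1, 0.17, -0.168, 0.005, 0.2, 0, -42.7, -1, 0.17, -0.168, 0.005, 0.2, 0, -42.7, -1])

```text
time: 5.25
tool_pos: [0.5294, -0.102, 0.285]
tcp_rot: [-2.661, -1.664, 0.004]
wrist_force: [-0.0, -0.7, 0.1]
width: 0.134
grip_force: 50.7
```

```bash
python3 - <<'E'
from h import *
here();c=read_camera('wrist')
cv2.imwrite('pics/w2.png',c['color'])
print(proj(c,[(.572,-.022,.19),(.593,.082,.19)]))
E
```

```text
t 5.25 [ 0.5294 -0.102   0.285 ] yaw 64.05 F [-0.  -0.7  0.1] M [-0.01 -0.   -0.03] w 0.134 g 50.7
[[ 290.20571148   88.85125382]
 [ 243.88915613 -106.7445177 ]]
```

View pics/w2.png

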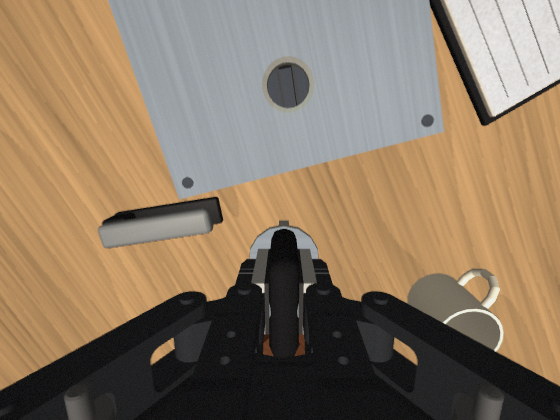

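The wrist view shows the hole at about (288,85), with the dark keyway slot inside it, nearly vertical in the image. The held key is centred at about (284,240). I'll measure the hole centre and slot angle.

```bash
python3 - <<'E'
from h import *
c=read_camera('wrist');g=cv2.cvtColor(c['color'],6)
q=g[50:120,250:328];z=cv2.resize(q,None,fx=7,fy=7,interpolation=cv2.INTER_CUBIC);z=cv2.convertScaleAbs(z,alpha=2.2);cv2.imwrite('pics/z.png',z)
print(g[85,265:312])
hole=((g<85)*255).astype(np.uint8);print('hole<85');blobs(hole,(255,50,322,120),.19,c,100)
for t in(35,45,55):
    print('slot',t);blobs(((g<t)*255).astype(np.uint8),(264,60,312,110),.178,c,30)
for k,(a,b) in dict(left=((188,183),(112,0)),right=((443,131),(413,0))).items():
    w=cast(c,[a,b],.19);e=w[1]-w[0];print(k,w[:,:2].round(4),np.degrees(np.arctan2(e[1],e[0])))
w=cast(c,[(188,183),(427,121)],.19);e=w[1]-w[0];print('screws',w[:,:2].round(4),np.degrees(np.arctan2(e[1],e[0])),np.linalg.norm(e))
E
```

```text
[150  96  81  80  80  81  78  81  78  79  78  79  76  77  70  75  80  76
  79  80  80  81  81  79  78  77  78  80  39  73  76  79  79  77  77  81
  80  79  81  79  78  76  78  93 158 157 159]
hole<85
px [287.5  83.5] ctr [ 0.5717 -0.0195] sides [0.0263 0.0261] yaw [ -26.1 -114.8]
slot 35
slot 45
slot 55
left [[ 0.4796 -0.0474]
 [ 0.4962  0.0703]] 81.98143323208792
right [[ 0.6531 -0.0926]
 [ 0.661  -0.0105]] 84.49527608755709
screws [[ 0.4796 -0.0474]
 [ 0.6456 -0.0816]] -11.65226499418121 0.16946332626505695
```

View pics/z.png

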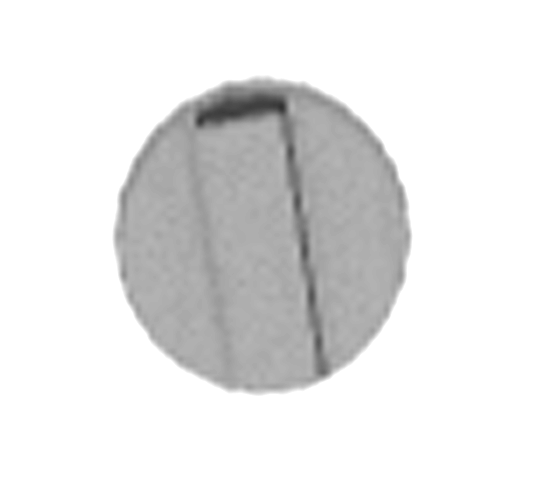

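The zoom shows the slot edges: right from (287,108) to (325,375), left from (190,130) to (232,380). I'll turn these into an angle.

```bash
python3 - <<'E'
from h import *
c=read_camera('wrist');g=cv2.cvtColor(c['color'],6)
f=lambda l:np.array(l)/7-.43+[250,50]
for l in([(325,375),(287,108)],[(232,380),(190,130)]):
    w=cast(c,f(l),.178);e=w[1]-w[0];print('slot',w[:,:2].round(4),np.degrees(np.arctan2(e[1],e[0])))
print(c['origin'])
hs=c['color'].astype(int);print(hs[85,258:270],hs[85,306:318])
# chamfer ring: warm tint vs blue deck
ring=((hs[...,2]-hs[...,0]>0)|(g<100)).astype(np.uint8)*255
print('rim');blobs(ring,(252,48,326,122),.19,c,200)
m=((g<90)*255).astype(np.uint8)
for z in(.187,.178):blobs(m,(255,50,322,120),z,c,100)
# held key collar centre (z: tip=TCP-.0603, collar top +.030)
p,r=here();m=((g>100)&(g<220)).astype(np.uint8)*255
blobs(((abs(hs[...,2]-hs[...,0])<25)&(g>110)).astype(np.uint8)*255,(240,215,330,262),p[2]-.0603+.030,c,50)
E
```

```text
slot [[ 0.5723 -0.0328]
 [ 0.5796 -0.0091]] 73.03457962643049
slot [[ 0.5638 -0.0291]
 [ 0.5702 -0.0067]] 73.8928960949614
[ 0.55923975 -0.04147779  0.41045478]
[[167 164 158]
 [167 164 158]
 [170 167 162]
 [146 153 157]
 [137 150 156]
 [134 145 151]
 [137 149 154]
 [137 149 154]
 [ 71  71  72]
 [ 84  78  78]
 [ 83  79  76]
 [ 83  77  74]] [[ 81  76  74]
 [ 75  78  79]
 [137 149 148]
 [146 159 158]
 [148 160 160]
 [148 162 161]
 [147 159 161]
 [168 166 160]
 [172 167 160]
 [174 171 163]
 [167 160 156]
 [169 163 158]]
rim
px [286.5  81.5] ctr [ 0.5717 -0.0188] sides [0.0325 0.0333] yaw [ -26.2 -114.7]
px [286.5  82.5] ctr [ 0.5716 -0.0189] sides [0.0267 0.0264] yaw [ -26.2 -115. ]
px [286.5  82.5] ctr [ 0.5721 -0.018 ] sides [0.0277 0.0275] yaw [ -26.2 -115. ]
t 5.4 [ 0.5292 -0.1038  0.2855] yaw 63.86 F [ 0.9  0.1 -1.8] M [ 0.01 -0.01  0.01] w 0.137 g 50.7
px [283.5 242. ] ctr [ 0.5321 -0.0954] sides [0.0348 0.018 ] yaw [ -26.1 -114.5]
```

```bash
python3 -c "
from h import *
go((.572,-.0195,.262),73.5)"
```

```text
t 5.4 [ 0.5292 -0.1038  0.2855] yaw 63.86 F [ 0.9  0.1 -1.8] M [ 0.01 -0.01  0.01] w 0.137 g 50.7
move [0.0945 0.0014 0.0235] [-0.19 -0.   -9.64]
```

Request:
jog_arm(deltas=[0.04, 0.0015, 0, -0.2, 0, -5, -1, 0.08, 0.0015, 0, -0.2, 0, -9.6, -1, 0.0945, 0.0015, 0.01, -0.2, 0, -9.6, -1, 0.0945, 0.0015, 0.0235, -0.2, 0, -9.6, -1, 0.0945, 0.0015, 0.0235, -0.2, 0, -9.6, -1, 0.0945, 0.0015, 0.0235, -0.2, 0, -9.6, -1])

```text
time: 6.0
tool_pos: [0.5713, -0.0197, 0.2613]
tcp_rot: [-2.517, -1.878, 0.002]
wrist_force: [1.0, -0.7, -0.8]
width: 0.133
grip_force: 50.7
```

```bash
python3 - <<'E'
from h import *
go((.572,-.0195,.236),73.5)
c=read_camera('top');cv2.imwrite('pics/t.png',cv2.resize(c['color'][150:230,240:340],None,fx=6,fy=6,interpolation=cv2.INTER_CUBIC))
c=read_camera('scene')
p=proj(c,[(.572,-.0195,.19)])[0].astype(int);print(p);cv2.imwrite('pics/s.png',cv2.resize(c['color'][p[1]-50:p[1]+50,p[0]-65:p[0]+65],None,fx=6,fy=6,interpolation=cv2.INTER_CUBIC))
E
```

```text
t 6.0 [ 0.5713 -0.0197  0.2613] yaw 73.47 F [ 1.  -0.7 -0.8] M [0.01 0.03 0.  ] w 0.133 g 50.7
move [0.0004 0.0006 0.0253] [-0.09  0.03 -0.03]
[295 201]
```

View pics/s.png

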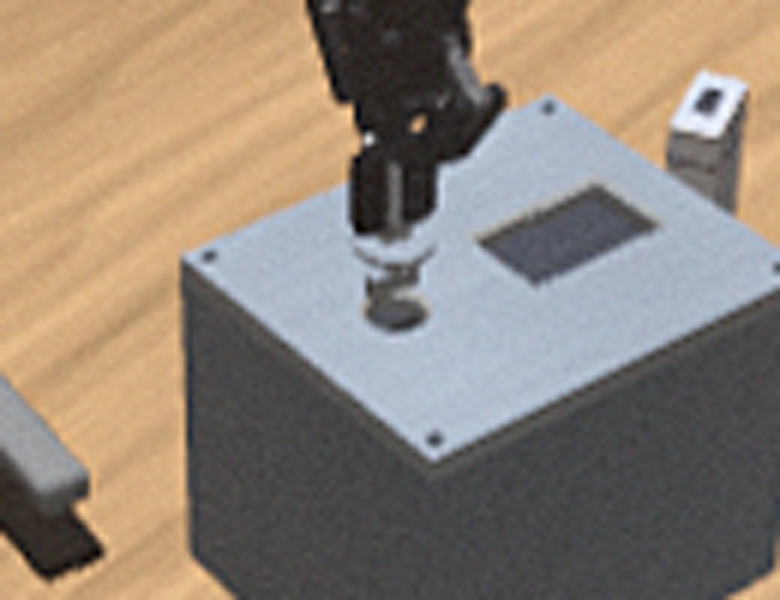

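The key tip hangs right above the hole at about (397,305) in the crop. I'll descend.

Request:
jog_arm(deltas=[0, 0, 0.008, 0, 0, 0, -1, 0, 0, 0.014, 0, 0, 0, -1, 0, 0, 0.018, 0, 0, 0, -1, 0, 0, 0.021, 0, 0, 0, -1, 0, 0, 0.024, 0, 0, 0, -1, 0, 0, 0.024, 0, 0, 0, -1])

```text
time: 6.7
tool_pos: [0.5722, -0.0182, 0.2378]
tcp_rot: [-2.515, -1.882, -0.0]
wrist_force: [-0.4, 0.3, -0.5]
width: 0.136
grip_force: 50.7
```

```bash
python3 -c "
from h import *
here()"
```

```text
t 6.7 [ 0.5722 -0.0182  0.2378] yaw 73.6 F [-0.4  0.3 -0.5] M [-0.    0.02 -0.01] w 0.136 g 50.7
```

Request:
jog_arm(deltas=[0, 0, 0.003, 0, 0, 0, -1, 0, 0, 0.006, 0, 0, 0, -1, 0, 0, 0.009, 0, 0, 0, -1, 0, 0, 0.012, 0, 0, 0, -1, 0, 0, 0.012, 0, 0, 0, -1])

```text
time: 7.2
tool_pos: [0.5721, -0.0183, 0.2258]
tcp_rot: [-2.515, -1.881, -0.0]
wrist_force: [-1.1, 0.4, -1.4]
width: 0.129
grip_force: 50.7
```

```bash
python3 -c "
from h import *
here()"
```

```text
t 7.2 [ 0.5721 -0.0183  0.2258] yaw 73.59 F [-1.1  0.4 -1.4] M [-0.01 -0.    0.  ] w 0.129 g 50.7
```

Request:
jog_arm(deltas=[0, 0, 0.001, 0, 0, 0, -1, 0, 0, 0.002, 0, 0, 0, -1, 0, 0, 0.003, 0, 0, 0, -1, 0, 0, 0.003, 0, 0, 0, -1])

```text
time: 7.6
tool_pos: [0.5727, -0.0183, 0.2243]
tcp_rot: [2.515, 1.881, 0.002]
wrist_force: [-2.0, 0.1, 3.5]
width: 0.131
grip_force: 51.3
```

```bash
python3 -c "
from h import *
here()"
```

```text
t 7.6 [ 0.5727 -0.0183  0.2243] yaw 73.59 F [-2.   0.1  3.5] M [0.04 0.28 0.03] w 0.131 g 51.3
```

Contact came at exactly the home height. I'll press a little more to confirm, then turn.

Request:
jog_arm(deltas=[0, 0, 0.002, 0, 0, 0, -1, 0, 0, 0.002, 0, 0, 0, -1, 0, 0, 0.002, 0, 0, 0, -1], squeeze=80)

```text
time: 7.9
tool_pos: [0.5728, -0.0183, 0.2243]
tcp_rot: [2.515, 1.881, 0.003]
wrist_force: [-5.7, 0.4, 11.8]
width: 0.126
grip_force: 78.9
```

Request:
jog_arm(deltas=[0, 0, 0, 0, 0, 5, -1, 0, 0, 0, 0, 0, 10, -1, 0, 0, 0, 0, 0, 15, -1, 0, 0, 0, 0, 0, 20, -1, 0, 0, 0, 0, 0, 25, -1, 0, 0, 0, 0, 0, 30, -1, 0, 0, 0, 0, 0, 35, -1, 0, 0, 0, 0, 0, 40, -1])

```text
time: 8.7
tool_pos: [0.5738, -0.0187, 0.2243]
tcp_rot: [3.007, 0.903, 0.007]
wrist_force: [-1.7, 0.2, 8.6]
width: 0.13
grip_force: 78.6
```

```bash
python3 -c "
from h import *
here()"
```

```text
t 8.7 [ 0.5738 -0.0187  0.2243] yaw 33.43 F [-1.7  0.2  8.6] M [-0.17  0.55  0.24] w 0.13 g 78.6
```

Request:
jog_arm(deltas=[0, 0, 0, 0, 0, 5, -1, 0, 0, 0, 0, 0, 10, -1, 0, 0, 0, 0, 0, 15, -1, 0, 0, 0, 0, 0, 20, -1, 0, 0, 0, 0, 0, 25, -1, 0, 0, 0, 0, 0, 30, -1, 0, 0, 0, 0, 0, 34, -1, 0, 0, 0, 0, 0, 36, -1])

```text
time: 9.5
tool_pos: [0.574, -0.0198, 0.2243]
tcp_rot: [3.138, -0.068, 0.008]
wrist_force: [-0.9, -3.5, 9.6]
width: 0.13
grip_force: 78.5
```

```bash
python3 -c "
from h import *
here()"
```

```text
t 9.5 [ 0.574  -0.0198  0.2243] yaw -2.49 F [-0.9 -3.5  9.6] M [-0.7   0.48  0.21] w 0.13 g 78.5
```

Request:
jog_arm(deltas=[0, 0, 0, 0, 0, 3, -1, 0, 0, 0, 0, 0, 6, -1, 0, 0, 0, 0, 0, 8, -1, 0, 0, 0, 0, 0, 8, -1])

```text
time: 9.9
tool_pos: [0.574, -0.02, 0.2243]
tcp_rot: [3.126, -0.285, 0.008]
wrist_force: [-1.8, -4.5, 9.8]
width: 0.128
grip_force: 78.5
```

```bash
python3 -c "
from h import *
here()"
```

```text
t 9.9 [ 0.574  -0.02    0.2243] yaw -10.4 F [-1.8 -4.5  9.8] M [-0.78  0.44  0.1 ] w 0.128 g 78.5
```

Request:
jog_arm(deltas=[0, 0, 0, 0, 0, 3, -1, 0, 0, 0, 0, 0, 6, -1, 0, 0, 0, 0, 0, 6, -1])

```text
time: 10.2
tool_pos: [0.5739, -0.0202, 0.2243]
tcp_rot: [3.107, -0.443, 0.009]
wrist_force: [-2.7, -4.4, 10.2]
width: 0.127
grip_force: 85.9
```

```bash
python3 -c "
from h import *
here()"
```

```text
t 10.2 [ 0.5739 -0.0202  0.2243] yaw -16.22 F [-2.7 -4.4 10.2] M [-0.83  0.55  1.51] w 0.127 g 85.9
```

The hard stop is reached (Mz is up to 1.5 N m). I'll unload the twist, release and rise.

Request:
jog_arm(deltas=[0, 0, 0, 0, 0, -6, -1, 0, 0, 0, 0, 0, -6, -1, 0, 0, 0, 0, 0, -6, -0.2, 0, 0, 0, 0, 0, -6, 0.2, 0, 0, 0, 0, 0, -6, 0.2], squeeze=40)

```text
time: 10.7
tool_pos: [0.5723, -0.0181, 0.2209]
tcp_rot: [-3.128, 0.285, -0.0]
wrist_force: [-0.2, 0.9, -0.1]
width: 0.595
grip_force: 0.0
```

Request:
jog_arm(deltas=[0, 0, -0.02, 0, 0, 0, 0.2, 0, 0, -0.06, 0, 0, 0, 0.2, 0, 0, -0.11, 0, 0, 0, 0.5, 0, 0, -0.11, 0, 0, 0, 1])

```text
time: 11.1
tool_pos: [0.5761, -0.0184, 0.3399]
tcp_rot: [-3.128, 0.285, -0.023]
wrist_force: [0.7, 0.3, 1.2]
width: 0.895
grip_force: 0.0
```

```bash
python3 - <<'E'
from h import *
here();c=read_camera('wrist');cv2.imwrite('pics/w3.png',c['color'])
print(proj(c,[(.572,-.0195,.246)]))
E
```

```text
t 11.1 [ 0.5761 -0.0184  0.3399] yaw -10.4 F [0.7 0.3 1.2] M [-0.04 -0.02 -0.02] w 0.895 g 0.0
[[287.59611448 226.53403054]]
```

View pics/w3.png

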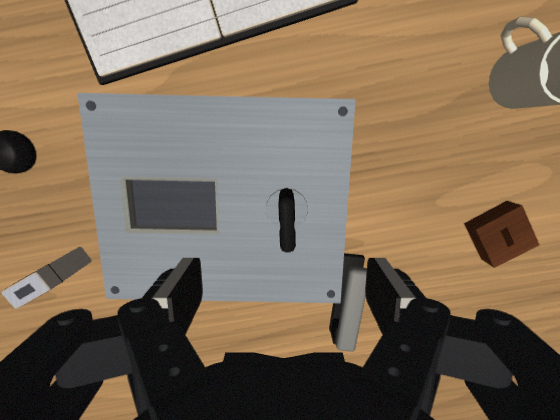

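The key sits home in the lock at about (287,215), with its wide side along the safe's x. The mouth is at (127-217, 180-231) and the tin's top is at (25,291). I'll measure the mouth and the safe axis, then go to the tin.

```bash
python3 - <<'E'
from h import *
c=read_camera('wrist');g=cv2.cvtColor(c['color'],6)
print('mouth');blobs(((g<95)*255).astype(np.uint8),(115,170,225,245),.184,c,300)
b=c['color'].astype(int);print('rim');blobs((((b[...,2]-b[...,0]>0)|(g<95))*255).astype(np.uint8),(110,168,230,245),.19,c,300)
m=((g<60)*255).astype(np.uint8)
for bx in((82,97,100,114),(334,103,352,120),(106,282,124,299),(322,286,340,302)): blobs(m,bx,.19,c,10)
print('head');blobs(m,(265,180,310,260),.246,c,100)
print('top of tin est',c['origin'])
p,r=here()
q=(.50,.20,.30);delta(p,r,q,65);p,r=np.array(q),Rt(65)
q=(.475,.30,.27);delta(p,r,q,110.5)
E
```

```text
mouth
px [168.5 203.4] ctr [0.5925 0.0861] sides [0.0464 0.0818] yaw [ -19.2 -101.6]
rim
px [167.5 203.5] ctr [0.5934 0.0846] sides [0.0859 0.0524] yaw [-100.4  166.4]
head
px [286. 219.] ctr [ 0.5765 -0.0193] sides [0.0112 0.0479] yaw [-100.4  170.1]
top of tin est [ 0.64029505 -0.02970193  0.46215745]
t 11.2 [ 0.5734 -0.0182  0.3334] yaw -10.4 F [-0.1  0.2 -1.2] M [-0.    0.03  0.04] w 1.001 g 0.0
move [-0.1118 -0.2014  0.0331] [  0.13  -0.28 -75.4 ]
move [ 0.0801 -0.0649  0.03  ] [  0.    0.  -45.5]
```

Request:
jog_arm(deltas=[-0.03, -0.05, 0, 0, 0, -8.5, 1, -0.06, -0.1, 0, 0, 0, -17, 1, -0.09, -0.15, 0.01, 0, 0, -25.5, 1, -0.112, -0.2, 0.03, 0.1, -0.2, -34, 1, -0.112, -0.201, 0.033, 0.1, -0.2, -42.5, 1, -0.112, -0.201, 0.033, 0.1, -0.2, -51, 1, -0.112, -0.201, 0.033, 0.1, -0.2, -59.5, 1, -0.112, -0.201, 0.033, 0.1, -0.2, -68, 1])

```text
time: 12.0
tool_pos: [0.4971, 0.1999, 0.2956]
tcp_rot: [-2.745, -1.522, 0.01]
wrist_force: [0.4, 0.1, 0.8]
width: 1.001
grip_force: 0.0
```

```bash
python3 -c "
from h import *
go((.475,.30,.26),110.5)"
```

```text
t 12.0 [0.4971 0.1999 0.2956] yaw 58.02 F [0.4 0.1 0.8] M [-0.03  0.01 -0.01] w 1.001 g 0.0
move [ 0.0734 -0.0715  0.0357] [ -0.41   0.1  -52.48]
```

Request:
jog_arm(deltas=[0.0735, -0.0715, 0.036, -0.4, 0, -52.5, 1, 0.0735, -0.0715, 0.036, -0.4, 0, -52.5, 1, 0.0735, -0.0715, 0.036, -0.4, 0, -52.5, 1, 0.0735, -0.0715, 0.036, -0.4, 0, -52.5, 1, 0.0735, -0.0715, 0.036, -0.4, 0, -52.5, 1, 0.0735, -0.0715, 0.036, -0.4, 0, -52.5, 1, 0.0735, -0.0715, 0.036, -0.4, 0, -52.5, 1])

```text
time: 12.7
tool_pos: [0.4763, 0.2996, 0.2601]
tcp_rot: [1.797, 2.575, -0.002]
wrist_force: [-1.0, 0.2, 0.6]
width: 1.0
grip_force: 0.0
```

```bash
python3 - <<'E'
from h import *
here();c=read_camera('wrist');g=cv2.cvtColor(c['color'],6);b=c['color'].astype(int)
p=proj(c,[(.4994,.336,.095)])[0];print(p)
hs=cv2.cvtColor(c['color'],40)
x,y=p.astype(int);bx=(max(0,x-70),max(0,y-90),x+70,y+60)
for t in(110,130,150):print(t);blobs(((hs[...,1]<50)&(g>t)).astype(np.uint8)*255,bx,.095,c,300)
cv2.imwrite('pics/w4.png',c['color'])
E
```

```text
t 12.7 [0.4763 0.2996 0.2601] yaw 110.18 F [-1.   0.2  0.6] M [-0.04 -0.03  0.02] w 1.0 g 0.0
[320.46782919 171.09949707]
110
px [322.5 164. ] ctr [0.499  0.3419] sides [0.0598 0.0284] yaw [108.4  17.3]
130
px [322.6 164.6] ctr [0.4993 0.3415] sides [0.0587 0.0283] yaw [108.9  17.8]
150
px [322.7 165. ] ctr [0.4995 0.3412] sides [0.058  0.0282] yaw [108.9  17.7]
```

View pics/w4.png

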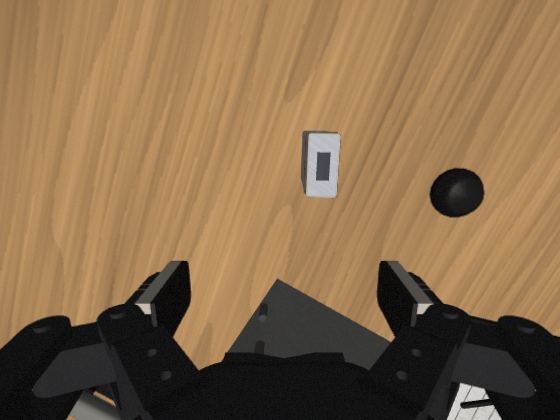

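The tin's top is centred at (322,165), with its long side near vertical in the image, so it is upright and free. The measured position is (0.4992, 0.3415).

```bash
python3 -c "
from h import *
go((.4992,.3413,.087),108.5)"
```

```text
t 12.75 [0.4765 0.2996 0.2604] yaw 110.03 F [ 0.5 -0.2 -0.7] M [-0.01  0.03  0.02] w 0.999 g 0.0
move [0.0318 0.0356 0.1734] [0.01 0.12 1.53]
```

Request:
jog_arm(deltas=[0.016, 0.018, 0.03, 0, 0, 1.5, 1, 0.032, 0.0355, 0.07, 0, 0, 1.5, 1, 0.032, 0.0355, 0.115, 0, 0, 1.5, 0.5, 0.032, 0.0355, 0.15, 0, 0, 1.5, 0.5, 0.032, 0.0355, 0.173, 0, 0, 1.5, 0.3, 0.032, 0.0355, 0.173, 0, 0, 1.5, -1, 0.032, 0.0355, 0.173, 0, 0, 1.5, -1, 0.032, 0.0355, 0.173, 0, 0, 1.5, -1], squeeze=60)

```text
time: 13.55
tool_pos: [0.5014, 0.3426, 0.0909]
tcp_rot: [1.833, 2.547, 0.006]
wrist_force: [0.9, -0.0, -3.1]
width: 0.337
grip_force: 61.3
```

Request:
jog_arm(deltas=[0, 0, 0, 0, 0, 0, -1, 0, 0, 0, 0, 0, 0, -1, 0, 0, 0, 0, 0, 0, -1])

```text
time: 13.85
tool_pos: [0.5009, 0.3424, 0.0905]
tcp_rot: [1.832, 2.548, 0.005]
wrist_force: [0.4, 0.3, -3.4]
width: 0.338
grip_force: 61.3
```

```bash
python3 -c "
from h import *
p,r=here();p=p+[0,0,.235]
delta(p,r,(.5927,.0847,.32),78.5)"
```

```text
t 13.85 [0.5009 0.3424 0.0905] yaw 108.58 F [ 0.4  0.3 -3.4] M [-0.08  0.02 -0.03] w 0.338 g 61.3
move [-0.2735  0.0049  0.0058] [ 3.000e-01 -1.000e-02  3.008e+01]
```

Request:
jog_arm(deltas=[0, 0, -0.04, 0, 0, 0, -1, 0, 0, -0.09, 0, 0, 0, -1, 0, 0, -0.14, 0, 0, 0, -1, 0, 0, -0.19, 0, 0, 0, -1, 0, 0, -0.235, 0, 0, 0, -1, 0, 0, -0.235, 0, 0, 0, -1])

```text
time: 14.45
tool_pos: [0.503, 0.3444, 0.3351]
tcp_rot: [1.828, 2.543, 0.028]
wrist_force: [0.7, 1.1, -2.6]
width: 0.343
grip_force: 61.7
```

Request:
jog_arm(deltas=[-0.04, 0.001, 0.006, 0, 0, 4, -1, -0.085, 0.002, 0.006, 0, 0, 9, -1, -0.13, 0.003, 0.006, 0, 0, 14, -1, -0.175, 0.004, 0.006, 0, 0, 19, -1, -0.22, 0.005, 0.006, 0.3, 0, 24, -1, -0.255, 0.005, 0.006, 0.3, 0, 30, -1, -0.2735, 0.005, 0.006, 0.3, 0, 30, -1, -0.2735, 0.005, 0.006, 0.3, 0, 30, -1])

```text
time: 15.25
tool_pos: [0.5917, 0.0817, 0.3177]
tcp_rot: [-2.435, -1.985, 0.005]
wrist_force: [-0.0, -0.5, -3.9]
width: 0.335
grip_force: 61.5
```

```bash
python3 - <<'E'
from h import *
go((.5927,.0847,.29),78.5)
c=read_camera('wrist');cv2.imwrite('pics/w5.png',c['color'])
E
```

```text
t 15.25 [0.5917 0.0817 0.3177] yaw 78.38 F [-0.  -0.5 -3.9] M [0.05 0.01 0.01] w 0.335 g 61.5
move [0.0032 0.0004 0.0277] [-0.14  0.13 -0.12]
```

View pics/w5.png

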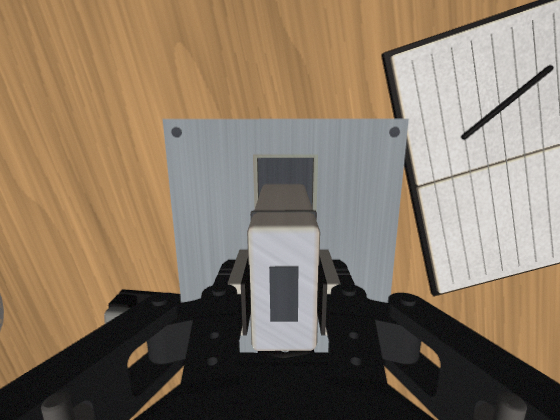

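The tin hangs over the mouth. The mouth's far edge is at row 157 (cols 254-315), and the tin's lower far edge is at row 184 (cols 258-308), laterally centred. I'll check along the long axis numerically.

```bash
python3 - <<'E'
from h import *
c=read_camera('wrist');p,r=here()
a=cast(c,[(284.5,157)],.19)[0];b=cast(c,[(283,184.5)],p[2]-.0905)[0];tc=cast(c,[(283.5,225)],p[2]+.0045)[0]
for n,v in(('mouth far',a),('tin far bottom',b),('tin far top',tc)): print(n,v.round(4),r.inv().apply(v-p).round(4))
E
```

```text
t 15.35 [0.5911 0.0844 0.318 ] yaw 78.52 F [ 0.6 -0.5 -3.6] M [ 0.06  0.01 -0.02] w 0.338 g 61.5
mouth far [0.5999 0.1257 0.19  ] [0.0422 0.0008 0.128 ]
tin far bottom [0.5958 0.1111 0.2275] [ 0.0271 -0.0004  0.0905]
tin far top [0.5967 0.1125 0.3225] [ 0.0286 -0.     -0.0045]
```

Request:
jog_arm(deltas=[0.002, 0.001, 0.02, 0, 0, 0, -1, 0.002, 0.001, 0.035, 0, 0, 0, -1, 0.002, 0.001, 0.045, 0, 0, 0, -1, 0.002, 0.001, 0.055, 0, 0, 0, -1, 0.002, 0.001, 0.062, 0, 0, 0, -1])

```text
time: 15.85
tool_pos: [0.5929, 0.087, 0.2567]
tcp_rot: [-2.43, -1.99, 0.001]
wrist_force: [-0.7, 1.3, 0.2]
width: 0.34
grip_force: 62.1
```

```bash
python3 -c "
from h import *
here()"
```

```text
t 15.85 [0.5929 0.087  0.2567] yaw 78.63 F [-0.7  1.3  0.2] M [ 0.06 -0.02 -0.04] w 0.34 g 62.1
```

The flap is yielding with only about 4 N, so I'll continue.

Request:
jog_arm(deltas=[0, 0, 0.01, 0, 0, 0, -1, 0, 0, 0.02, 0, 0, 0, -1, 0, 0, 0.028, 0, 0, 0, -1, 0, 0, 0.035, 0, 0, 0, -1, 0, 0, 0.039, 0, 0, 0, -1, 0, 0, 0.039, 0, 0, 0, -1])

```text
time: 16.45
tool_pos: [0.5921, 0.0862, 0.2167]
tcp_rot: [-2.43, -1.988, 0.005]
wrist_force: [-0.9, -0.9, -4.0]
width: 0.341
grip_force: 61.5
```

```bash
python3 -c "
from h import *
here()"
```

```text
t 16.45 [0.5921 0.0862 0.2167] yaw 78.58 F [-0.9 -0.9 -4. ] M [ 0.05  0.36 -0.02] w 0.341 g 61.5
```

Request:
jog_arm(deltas=[0, 0, 0, 0, 0, 0, 0.6, 0, 0, 0, 0, 0, 0, 0.6, 0, 0, 0, 0, 0, 0, 0.6, 0, 0, 0, 0, 0, 0, 0.6])

```text
time: 16.85
tool_pos: [0.5936, 0.0864, 0.2192]
tcp_rot: [2.431, 1.989, 0.001]
wrist_force: [0.0, 0.4, 0.2]
width: 0.803
grip_force: 0.0
```

Request:
jog_arm(deltas=[0, 0, -0.05, 0, 0, 0, 0.6, 0, 0, -0.1, 0, 0, 0, 0.6, 0, 0, -0.13, 0, 0, 0, 0.6, 0, 0, -0.13, 0, 0, 0, 0.6, 0, 0, -0.13, 0, 0, 0, 0.6, 0, 0, -0.13, 0, 0, 0, 0.6])

```text
time: 17.45
tool_pos: [0.5924, 0.0863, 0.3466]
tcp_rot: [-2.43, -1.989, 0.005]
wrist_force: [0.5, 0.7, 0.2]
width: 0.801
grip_force: 0.0
```

```bash
python3 - <<'E'
from h import *
here();c=read_camera('wrist');g=cv2.cvtColor(c['color'],6)
q=proj(c,[(.5927,.0847,.177),(.572,-.0195,.246)]);print(q)
print('mouth');blobs(((g<95)*255).astype(np.uint8),(200,130,370,330),.184,c,300)
u,v=q[0].astype(int);print(g[v-60:v+60:8,u-48:u+49:8])
s=read_camera('scene');t=cv2.cvtColor(s['color'],6);a=cv2.cvtColor(cv2.imread('pics/scene0.png'),6)
for P in[(.5927,.0847,.178),(.572,-.0195,.22),(.499,.3415,.09)]:
    u,v=proj(s,[P])[0].astype(int);print(P,(u,v),'now\n',t[v-8:v+9:4,u-12:u+13:4],'\nstart\n',a[v-8:v+9:4,u-12:u+13:4])
E
```

```text
t 17.45 [0.5924 0.0863 0.3466] yaw 78.59 F [0.5 0.7 0.2] M [-0.07 -0.02  0.01] w 0.801 g 0.0
[[285.21532223 199.19567834]
 [285.68633236 341.05657308]]
mouth
px [285.5 316. ] ctr [ 0.5685 -0.0372] sides [0.0507 0.0311] yaw [ -11.3 -100.2]
px [362.  291.5] ctr [ 0.6506 -0.0256] sides [0.0138 0.0837] yaw [-11.3 -97.3]
px [206.  289.5] ctr [0.4947 0.0081] sides [0.0119 0.0789] yaw [ -11.4 -104.9]
px [285.5 201. ] ctr [0.5926 0.0832] sides [0.0445 0.0796] yaw [ -11.4 -100.1]
[[141 142 143 145 143 144 143 139 146 147 141 142 142]
 [143 143 147 146 141 142 142 142 143 145 139 141 139]
 [143 144 146 144 143 143 143 142 142 143 140 142 139]
 [144 144 147  64  66  67  68  70  70  70 140 140 138]
 [142 146 149  62  66  71  70  67  70  71 140 142 136]
 [146 146 148  62  69  69  71  69  71  71 142 141 139]
 [146 148 145  60  69  70  71  70  70  71 137 139 140]
 [149 148 146  81  68  73  73  69  67  68 138 141 140]
 [150 148 147  77  66  70  67  68  71  69 141 141 143]
 [149 146 146  95  69  70  71  69  67  68 140 140 141]
 [147 147 147  97  69  68  70  69  67  66 142 142 141]
 [144 143 146 115  
[... 638 characters left out ...]
w
 [[186 181  24 131 182 187 181]
 [181 188  43  82  33 193 180]
 [183 184  30  42  35 207 182]
 [185 186  80  41  37 198 188]
 [186 184 185  81  27 198 182]] 
start
 [[187 179 185 185 175 183 183]
 [180 186 182 187 185 186 182]
 [185 185 184 188 185 186 184]
 [184 185 188 189 183 184 188]
 [187 188 179 132 169 189 186]]
(0.499, 0.3415, 0.09) (np.int64(347), np.int64(167)) now
 [[183 181 180 173 170 185 185]
 [185 183 167 182 183 183 183]
 [185 169 181 183 181 172 164]
 [169 172 181 174 163 172 166]
 [175 183 180 169 171 176 194]] 
start
 [[186 183 186 174 174 185 185]
 [189 186 170 231 192 181 180]
 [183 164 187  73 239 176 170]
 [170 172 239 238 125 173 165]
 [177 185 113 116 100 181 198]]
```

The mouth pixels match the shut flap at the start. The tin is gone from sight, and the key is still in the lock. I'll hand the job in.

```bash
python3 -c "
from h import *
print(finish_job())"
```

```text
the job is handed in; nothing more can be done
None
```

I handed the job in at about 17.5 s, with no verdict returned: the key is home and turned to its stop, the tin dropped through the flap (seen only as gone from view), the flap looks shut, and the arm never went near the mug, mouse or stapler.

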